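# Copy a specimen block's angle to the trimming jig with a locking bevel gauge

## Task

Take the angle of the amber specimen block with the bevel gauge: hold the gauge's stock flat along the front edge of the aluminium holder and gently draw it along until the brass blade lies flat against the block's side, then press the red clamp lever fully down while it lies there. Carry the locked gauge to the blue trimming jig, hold its stock along the jig's front edge in the same way and draw it along so that the blade swings the red fence in until fence and blade lie flat together; leave the gauge lying there, still locked and flush on both. Use only the blade to move the fence, never press hard on anything, and leave the slide tray, bottle and jar alone.

Things in the scene. Friction and masses are not known exactly. Their poses are not given: they have to be found in the camera images.
- bevel: Bevel gauge, loose, about 0.3 to 0.45 kg. Origin: on the blade's pivot axis, at the underside. Dark steel stock 26 wide (x -16 to 10), 20 high, from y = 13 to y = -115. A 20 mm wide steel yoke, 31 high, carries the lever over the pivot. The blade points to +x. In use the stock's +x face lies on the edge of the holder or jig.
- blade: Brass blade, hinged on the bevel's vertical pivot axis, origin as the bevel's. Its +x runs along it: y -5 to 5, z 6 to 14, tip at x = 100; working face y = -5. Yaw minus the bevel's: 0 square to the stock, positive opens it. Starts -0.3 to -0.1, less open than the block, so drawing the gauge to its -y lets the block push it open until flat. Hinge friction 0.12 N m; locked, it holds more.
- bevel_grip (a point): Middle of the wooden grip ridge on the stock, at bevel x = 0, y = -82, 40 above the underside. The ridge is 14 wide (across bevel x), 52 long (along y), 20 to 56 above the underside: grip it across bevel x from above.
- lever_tip (a point): Free end of the red clamp lever (12 wide, 45 long), pivoted above the blade's pivot, 22 above the bench. Up (unlocked), it leans to the bevel's -y at 49 degrees from level, this point 56 above the bench; down (locked), it lies nearly flat along the stock, this point about 28 above the bench.
- lever (a joint): Clamp lever angle: 0 up (unlocked), 0.7 fully down (locked, at its stop). It stays where it is left. Pressing its end straight down takes up to about 12 N; beyond the stop the force rises quickly.
- holder: Aluminium holder bar, fixed, 16 high. Origin: on its front edge line, at bench height, at the block's end. Front face: the plane x = 0, looking to -x; the bar fills x 0 to 60, y -140 to -8. A 2 mm steel foot under the block is look only (no contact).
- specimen: Amber resin block, fixed, 75 x 28, z 2 to 20. Origin: its near +y corner, at bench height, at holder x = 2, y = 0. Its +x runs along the side face to copy (plane y = 0, x 0 to 75; the block fills y -28 to 0). Its yaw minus the holder's is the angle to copy, 0.1 to 0.4 rad. Once the blade is flat the pull rises by several N; about 10 N more forces the blade too far open.
- jig: Blue trimming jig bar, fixed, same bar as the holder and parallel to it: origin on its front edge line at bench height, front face x = 0, bar x 0 to 60, y -140 to -8, 16 high. A grey dial disc lies under the fence (no contact). Holder and jig may be either way round, left or right.
- fence: Red fence of the jig, hinged on a vertical axis through its origin (jig x = 2, y = 0), 70 long, 12 thick, z 4 to 18. Its +x runs along it; the face that meets the blade is the plane y = 0, x 0 to 70. Yaw minus the jig's is its angle; starts at 0.52 to 0.66 rad, more open than the block. Hinge friction 0.05 N m: it stays where it is left.
- slide_tray: White tray of glass slides, 160 x 100 x 14, bystander. Origin: centre of the underside.
- stain_bottle: Amber bottle, 44 across, 100 high, bystander. Origin: centre of the underside.
- specimen_jar: Clear jar with red cap, 56 across, 60 high, bystander. Origin: centre of the underside.

How it is judged:
On the way, in this order (a step that is already met when the one before it is completed fails the run):
1. The stock lies along the holder's edge and the blade flat on the specimen block, both in contact, lever still up (contact force between blade and specimen above 0.3 N and contact force between bevel and holder above 0.3 N and angle between the x axis of blade and the x axis of specimen, either way round below 0.03 rad and value of joint lever below 0.3 rad and x of bevel in the frame of holder between -0.0135 and -0.0085 m and y of bevel in the frame of holder between -0.006 and 0.01 m and angle between the y axis of bevel and the y axis of holder, either way round below 0.035 rad), for 0.2 s.
2. The lever is fully down while the gauge still lies flush on holder and block (value of joint lever above 0.6 rad and angle between the x axis of blade and the x axis of specimen, either way round below 0.03 rad and x of bevel in the frame of holder between -0.0135 and -0.0085 m and y of bevel in the frame of holder between -0.006 and 0.01 m and angle between the y axis of bevel and the y axis of holder, either way round below 0.035 rad), for 0.2 s.
3. The locked gauge lies along the jig's edge with its blade pressed on the fence (value of joint lever above 0.6 rad and contact force between blade and fence above 0.3 N and angle between the x axis of blade and the x axis of fence, either way round below 0.035 rad and x of bevel in the frame of jig between -0.0135 and -0.0085 m and y of bevel in the frame of jig between -0.006 and 0.01 m and angle between the y axis of bevel and the y axis of jig, either way round below 0.035 rad), for 0.2 s.
At the end, for the whole second after the job is handed in: Fence at the block's angle within 0.04 rad (holder and jig are parallel). Gauge released, at rest on the bench, lever down (over 0.6), stock along the jig's edge (pivot 8.5 to 13.5 mm before it, -6 to 10 mm along it from the fence's hinge, 0.035 rad), blade along the fence within 0.035 rad (angle between the x axis of fence and the x axis of specimen, either way round below 0.04 rad and angle between the x axis of blade and the x axis of fence, either way round below 0.035 rad and value of joint lever above 0.6 rad and height (world z) of bevel below 0.003 m and linear speed of bevel below 0.01 m/s and x of bevel in the frame of jig between -0.0135 and -0.0085 m and y of bevel in the frame of jig between -0.006 and 0.01 m and angle between the y axis of bevel and the y axis of jig, either way round below 0.035 rad); the robot touches nothing.
It fails at once if the gauge is pressed on the specimen block with more than 22 N (contact force between bevel and specimen above 22 N).
It fails at once if the gauge is pressed on the holder with more than 25 N (contact force between bevel and holder above 25 N).
It fails at once if the gauge is pressed on the jig or its fence with more than 25 N (contact force between bevel and jig above 25 N).
It fails at once if the fence is touched by the robot (contact force between any of the fingers, the arm and fence above 0.5 N).
It fails at once if a bystander is moved by more than 15 mm (distance of any of slide_tray, stain_bottle, specimen_jar from where it was at the start of the episode above 0.015 m).
It also fails if it takes over 72 s, if anything falls off the work surface, if the arm or the gripper's body presses on something with over 40 N, if the wrist force passes 120 N, or if a joint passes its speed limit or range.

## Robot

A 6-joint arm with a two-finger parallel gripper is mounted at the origin on the work surface. World frame = base frame: x ahead of the robot, y to its left, z up, the work surface at z = 0. Lengths are in m, angles in rad, forces in N, time in s.
With the tool pointing down it reaches from about 0.35 to 0.975 m from the base axis. Payload 7.1 kg.
Tool frame: the origin (TCP) lies on the mounting face of the last link; the fingertips stand 182 mm ahead of it and the grasp point (between the pads) lies 163 mm ahead of it; z points along the fingers, y is the line along which they close (so a half turn about z gives the same grasp; the last joint's range is limited). The gripper opens to 88 mm and grips with 3 to 60 N. Pads are 20 mm wide; open, the fingers measure 115 mm over their backs; the gripper's body (75 mm by 178 mm) begins 61 mm behind the grasp point.
Start: joints at [-1.206, 0.423, 1.63, -0, 1.089, -0.019], TCP at [0.234, -0.58, 0.405] pointing down, gripper open.
Joint ranges: [-3, 3], [-0.9, 2.11], [0.09, 2.58], [-1.31, 4.45], [0.11, 2.69], [-2.54, 2.54]. Speed limits (rad/s): [2.39, 2.39, 3.01, 3.14, 3.14, 3.14].

## Interface

Orientations are given as a rotation vector (axis times angle).
In Python, from bench import bot gives the robot as it stands.
- The arm moves only by the tool arm_command, never from a script. Its argument "rows" is text: rows parted by semicolons, each of 7 numbers parted by spaces: the shift along the tool's x, y, z in mm, then the turn, a rotation vector about the tool's x, y, z in rad, then the finger opening in mm, from 0 to 87.8. In form: tx ty tz rx ry rz gripper; .... A call has 1 to 10 rows; each row shifts and turns the commanded pose from where the row before left it, along the tool's axes as they then stand; what a row does not reach is not made up. A row lasts 1/10 s, in which the tool goes at most 50 mm and 8.59 degrees, less where a joint would pass 70% of its speed; a pose out of reach is approached as far as the arm can. A call with a gripper value outside its range is refused whole. The fingers move at their own pace and stop on an object; the grip force is fixed at half the most. Time passes only in rows, so rows that do not move let the fingers close. It gives the time, the measured TCP pose, the force, the opening and the grip force at its end, in the units of the state.
- bot.sense(): the state, without advancing time (a new reading comes with each control period).
- bot.snapshot(name): name is "scene" or "top"; returns a dict with "pixels" (400x640x3 uint8, blue, green, red), "depth" (400x640 float32, m along the optical axis (not along the pixel's ray), 0 where there is no reading), "intrinsics" (3x3 intrinsics, pixels), "dist" ([k1, k2, p1, p2, k3] as OpenCV has them; the pictures are not rectified), "xyz" and "orientation" of the camera in the world. Camera axes: x right, y down, z forward; pixel columns grow to the right and rows downward; lengths in m; the calibration is good to about 2 mm. A picture is of the moment at which its call begins.
- bot.close_job(): hands the job in; it is judged then, once.
The state is a dict: "t": time; "q": joint angles; "qvel": joint speeds; "tau": joint torques, N m; "position": TCP position; "ee_rot": TCP orientation; "wrist_force": force on the tool from outside, world axes, zero at the start; "torque": the same for the moment, N m; "gripper_width": finger opening in m; "grip_force": force on a finger pad.
Only numpy, scipy, OpenCV 4.12 (cv2) and the standard library are available. Lean on these libraries where they do the work, as an engineer would, in place of code of your own. Each camera call takes 0.05 s, during which the arm holds its last target. There are 200 camera calls.

## Working session

There is one attempt and no reset: what is moved stays moved. The work goes in short steps, Python scripts to look and compute and a tool call to move; the robot and the scene stay as the last step left them, time stands still between calls to the robot, and variables do not carry over. Pictures are saved under pics/ and viewed, at most 11 in all, crops included, and the job is handed in when it is done.

Besides the shell and the picture viewer there is one more tool, called by a JSON object that holds its "name" and its "arguments". arm_command: Moves the arm, as the interface text tells. Its arguments: {"type":"object","properties":{"rows":{"type":"string"}},"required":["rows"]}

```bash
ls; mkdir -p pics; python3 - <<'E'
from bench import bot
import cv2,numpy as np
print(bot.sense())
for n in("scene","top"):
    s=bot.snapshot(n); cv2.imwrite(f"pics/{n}0.png",s["pixels"]); np.savez(f"{n}0.npz",**s)
    print(n,s["intrinsics"],s["dist"],s["xyz"],s["orientation"])
E
```

```text
pics
{'t': 0.0, 'q': array([-1.20601199e+00,  4.23836683e-01,  1.63070030e+00, -4.49491309e-05,
        1.08861583e+00, -1.89989957e-02]), 'qvel': array([ 0.00104599, -0.00081969,  0.00051105,  0.00130819,  0.00062466,
       -0.00055421]), 'tau': array([ 7.22600325e-04, -5.44613349e+01, -2.73672652e+01,  6.42961822e-02,
        2.26618617e-02, -1.27658282e-04]), 'position': array([ 0.23393701, -0.57925847,  0.40390004]), 'ee_rot': array([-3.08242116e+00, -5.98892913e-01,  4.82962545e-04]), 'wrist_force': array([-0.49971562,  0.77612249,  0.1883988 ]), 'torque': array([ 0.05230398, -0.0369578 ,  0.03300467]), 'grip_force': 0.0, 'gripper_width': 0.0877876221555273}
scene [[490.06194601   0.         315.55805929]
 [  0.         490.06194601 205.4532184 ]
 [  0.           0.           1.        ]] [0.0497052 0.        0.        0.        0.       ] [0.80364171 0.60098894 1.11901836] [-0.63847233 -2.83627768  0.795408  ]
top [[448.27946335   0.         316.041065  ]
 [  0.         448.27946335 205.86193955]
 [  0.           0.           1.        ]] [-0.09265394  0.          0.          0.          0.        ] [0.35963757 0.02045604 1.1254866 ] [-2.12412186  2.14975855 -0.1747581 ]
```

View pics/top0.png

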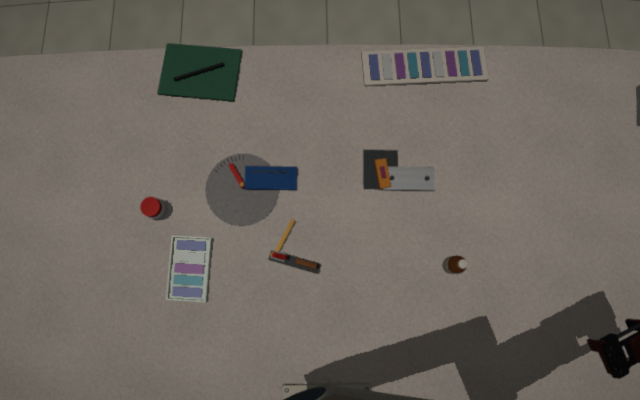

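View pics/scene0.png

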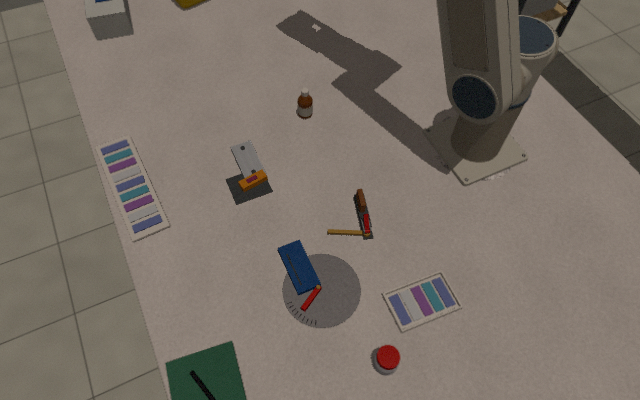

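The top view has world +x up and +y left. The jig is at about (270,178) with the fence at (237,175). The holder is at (408,179) with the amber block at (383,172). The bevel's pivot is near (278,255), with its stock running right to (320,267) and its blade up to (292,221).

```bash
cat > h.py <<'E'
import cv2,numpy as np
from scipy.spatial.transform import Rotation as R
def ray(s,px,z):
    px=np.atleast_2d(np.asarray(px,float))
    u=cv2.undistortPoints(px[:,None],s["intrinsics"],s["dist"])[:,0]
    d=np.c_[u,np.ones(len(u))]@R.from_rotvec(s["orientation"]).as_matrix().T
    o=np.asarray(s["xyz"]); return (o+d*((z-o[2])/d[:,2])[:,None])
def comps(s,f,z,amin=15,roi=None):
    hsv=cv2.cvtColor(s["pixels"],cv2.COLOR_BGR2HSV).astype(int); m=f(*[hsv[...,i] for i in range(3)]).astype(np.uint8)
    if roi: k=np.zeros_like(m);k[roi[1]:roi[3],roi[0]:roi[2]]=1;m*=k
    n,l,st,c=cv2.connectedComponentsWithStats(m)
    out=[]
    for i in range(1,n):
        if st[i,4]<amin: continue
        v,u=np.nonzero(l==i); P=ray(s,np.c_[u,v],z)[:,:2]
        (cx,cy),(w,h),a=cv2.minAreaRect((P*1000).astype(np.float32))
        C=np.cov(P.T); e=np.linalg.eigh(C)[1][:,1]; e=e*np.sign(e[0] if abs(e[0])>.5 else e[1])
        out.append((st[i,4],c[i].round(1),P.mean(0).round(4),(round(cx),round(cy),round(w),round(h),round(a,1)),round(np.arctan2(e[1],e[0]),3)))
    return out
E
python3 - <<'E'
from h import *
for n in("top","scene"):
    s=dict(np.load(n+"0.npz")); print(n)
    r=dict(top=(200,130,460,290),scene=(210,120,400,330))[n]
    d=s["depth"]
    for k,f,z in (("blue",lambda h,S,v:(h>100)&(h<125)&(S>120),.016),("orange",lambda h,S,v:(h>8)&(h<28)&(S>140)&(v>90),.018),("red",lambda h,S,v:((h<6)|(h>172))&(S>150)&(v>70),.018),("wood",lambda h,S,v:(h<18)&(S>100)&(v<=105),.056),("grey",lambda h,S,v:(S<35)&(v>125),.016)):
        for c in comps(s,f,z,roi=r): print(k,c)
s=dict(np.load("top0.npz"));cv2.imwrite("pics/c.png",cv2.resize(s["pixels"][140:280,205:440],None,fx=3.4,fy=3.4,interpolation=cv2.INTER_CUBIC))
E
```

```text
top
blue (np.int32(1087), array([270.5, 178. ]), array([0.6147, 0.1335]), (615, 134, 130, 57, 89.2), np.float64(1.556))
orange (np.int32(259), array([382.5, 173.1]), array([ 0.6237, -0.1511]), (625, -151, 75, 28, 8.1), np.float64(0.146))
orange (np.int32(17), array([241.5, 183.8]), array([0.6   , 0.2065]), (600, 206, 9, 11, 45.6), np.float64(-0.13))
orange (np.int32(117), array([284.9, 235. ]), array([0.4691, 0.0966]), (469, 96, 9, 84, 61.9), np.float64(-0.487))
red (np.int32(99), array([235.3, 172.9]), array([0.6287, 0.223 ]), (629, 223, 57, 12, 29.8), np.float64(0.53))
red (np.int32(55), array([278.5, 255.5]), array([0.4185, 0.1125]), (418, 112, 31, 10, 75.5), np.float64(1.351))
wood (np.int32(77), array([378.8, 170.3]), array([ 0.6218, -0.1364]), (615, -145, 75, 32, 8.1), np.float64(-0.107))
wood (np.int32(28), array([236.6, 171.5]), array([0.623, 0.213]), (622, 212, 58, 11, 40.9), np.float64(0.593))
wood (np.int32(65), array([280. , 255.8]), array([0.4156, 0.1059]), (416, 108, 34, 12, 74.2), np.float64(1.263))
wood (np.int32(157), array([453.7, 264.2]), array([ 0.3898, -0.3089]),
[... 7111 characters left out ...]
3), np.float64(0.142))
orange (np.int32(107), array([344.8, 231.3]), array([0.4713, 0.099 ]), (472, 98, 9, 84, 61.7), np.float64(-0.489))
red (np.int32(89), array([366.3, 222.9]), array([0.4099, 0.1005]), (410, 101, 53, 12, 64.6), np.float64(1.13))
red (np.int32(139), array([309.7, 298.6]), array([0.6286, 0.2236]), (628, 223, 63, 13, 30.3), np.float64(0.517))
wood (np.int32(124), array([252.5, 184.4]), array([ 0.6366, -0.1099]), (636, -109, 37, 76, 75.6), np.float64(0.02))
wood (np.int32(166), array([360.5, 200.3]), array([0.405 , 0.0533]), (405, 53, 69, 21, 73.6), np.float64(1.2))
wood (np.int32(39), array([312.9, 298.5]), array([0.6278, 0.2394]), (628, 240, 70, 5, 32.2), np.float64(0.541))
```

View pics/c.png

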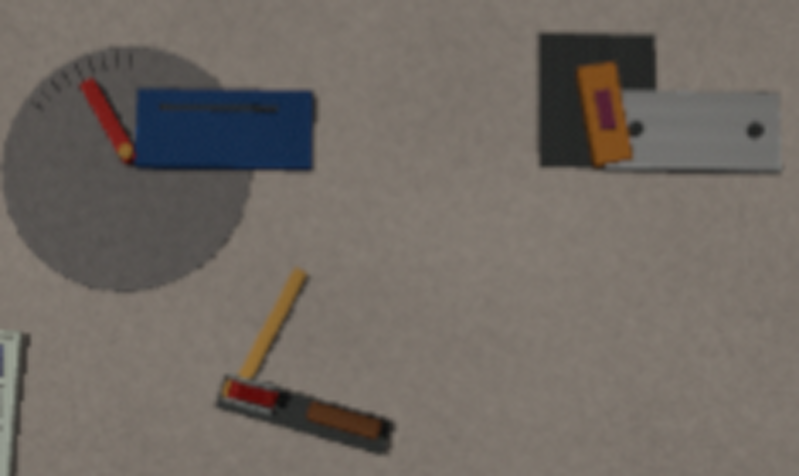

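The crop confirms the layout. The stock, ridge and blade fits agree on a pivot at about (0.420, 0.123) with yaw about -0.295. Next I refine the bar edges and work out the first move.

```bash
cat >> h.py <<'E'
def delta(st,p,yaw,tip=.163):
    "shift (mm, tool axes) and turn to bring the grasp point to p with tool y at world yaw, tool z down"
    Rc=R.from_rotvec(st["ee_rot"]).as_matrix()
    y=np.array([np.cos(yaw),np.sin(yaw),0]); z=np.array([0,0,-1.]); Rt=np.c_[np.cross(y,z),y,z]
    T=np.array(p)-tip*z
    print("tool shift mm",(Rc.T@(T-st["position"])*1000).round(1),"turn",R.from_matrix(Rc.T@Rt).as_rotvec().round(4),
          "| after turn:",(Rt.T@(T-st["position"])*1000).round(1))
E
python3 - <<'E'
from h import *
from bench import bot
s=dict(np.load("top0.npz"));g=cv2.cvtColor(s["pixels"],cv2.COLOR_BGR2GRAY).astype(float); b=s["pixels"].astype(float); 
sat=b[...,0]-b[...,2]
for nm,im,u0,u1,zs in(("jig",sat,250,294,(.016,0)),("holder",g,396,430,(.016,0))):
  for lo,hi,k in((158,176,"back"),(182,200,"front")):
    pts=[]
    for u in range(u0,u1):
        c=im[lo:hi,u];d=np.abs(np.diff(cv2.GaussianBlur(c,(1,3),0).ravel()))
        i=d.argmax();w=d[max(0,i-2):i+3];pts.append((u,lo+.5+(np.arange(max(0,i-2),max(0,i-2)+len(w))*w).sum()/w.sum()))
    for z in zs:
        P=ray(s,pts,z); l=cv2.fitLine((P[:,:2]*1000).astype(np.float32),cv2.DIST_HUBER,0,.01,.01).ravel()
        yaw=np.arctan2(-l[0]*np.sign(l[1]),abs(l[1])); print(nm,k,z,"yaw",round(yaw,4),"pt",l[2:].round(1))
delta(bot.sense(),(.3975,.0448,.12),-.295)
E
```

```text
jig back 0.016 yaw -0.0293 pt [645.9 135.6]
jig back 0 yaw -0.0293 pt [650.1 137.2]
jig front 0.016 yaw -0.0276 pt [586.2 135. ]
jig front 0 yaw -0.0276 pt [589.4 136.6]
holder back 0.016 yaw 0.0044 pt [ 641.6 -230. ]
holder back 0 yaw 0.0044 pt [ 645.7 -233.7]
holder front 0.016 yaw -0.0862 pt [ 578.7 -227.3]
holder front 0 yaw -0.0862 pt [ 581.8 -230.9]
tool shift mm [ 385.3 -517.3  121.7] turn [-1.300e-03 -7.000e-04 -8.921e-01] | after turn: [644.7 -25.  121. ]
```

{"name": "arm_command", "arguments": {"rows": "27.5 -37 8.5 0 0 0 60;27.5 -37 8.5 0 0 0 60;27.5 -37 8.5 0 0 0 60;27.5 -37 8.5 0 0 0 60;27.5 -37 8.5 0 0 0 60;27.5 -37 8.5 0 0 0 60;27.5 -37 8.5 0 0 0 60;27.5 -37 8.5 0 0 0 60;27.5 -37 8.5 0 0 0 60;27.5 -37 8.5 0 0 0 60"}}

```text
t: 1.1
position: [0.3505, -0.1318, 0.3195]
ee_rot: [3.084, 0.598, 0.001]
wrist_force: [0.2, 0.5, 0.7]
gripper_width: 0.0602
grip_force: 0.0
```

{"name": "arm_command", "arguments": {"rows": "27.5 -37 8.5 0 0 0 60;27.5 -37 8.5 0 0 0 60;27.5 -37 8.5 0 0 0 60;27.5 -37 8.5 0 0 0 60;0 0 0 0 0 -0.148 60;0 0 0 0 0 -0.148 60;0 0 0 0 0 -0.148 60;0 0 0 0 0 -0.148 60;0 0 0 0 0 -0.148 60;0 0 0 0 0 -0.148 60"}}

```text
t: 2.1
position: [0.397, 0.045, 0.2856]
ee_rot: [-2.522, -1.874, 0.0]
wrist_force: [0.4, -0.3, 0.3]
gripper_width: 0.06
grip_force: 0.0
```

```bash
python3 - <<'E'
from h import *
from bench import bot
st=bot.sense();print(st["t"],st["wrist_force"].round(2))
delta(st,(.3975,.0448,.042),-.295)
s=bot.snapshot("scene")
cv2.imwrite("pics/s1.png",cv2.resize(s["pixels"][120:270,260:460],None,fx=4,fy=4,interpolation=cv2.INTER_CUBIC))
E
```

```text
2.1 [ 0.4  -0.26  0.31]
tool shift mm [-0.1  0.6 80.6] turn [-0.0004  0.0001  0.0023] | after turn: [-0.1  0.6 80.6]
```

View pics/s1.png

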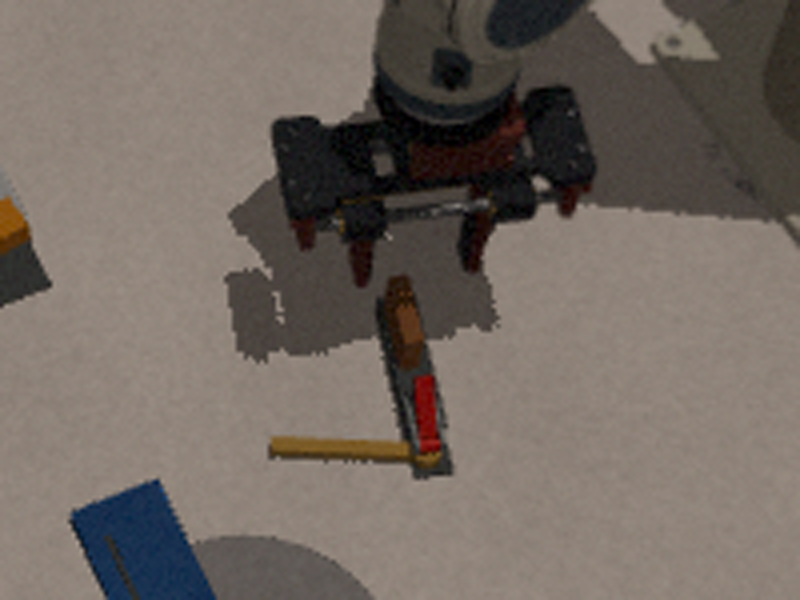

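The crop shows the open fingers standing over the wooden ridge, which sits centred at about (405,320) between the finger tips at (360,270) and (472,255). I descend and grip.

{"name": "arm_command", "arguments": {"rows": "0 0 25 0 0 0 60;0 0 25 0 0 0 60;0 0.5 20 0 0 0 60;0 0 10.5 0 0 0 60;0 0 0 0 0 0 60;0 0 0 0 0 0 30;0 0 0 0 0 0 14;0 0 0 0 0 0 5;0 0 0 0 0 0 5;0 0 0 0 0 0 5"}}

```text
t: 3.15
position: [0.3977, 0.0448, 0.2056]
ee_rot: [2.527, 1.865, 0.001]
wrist_force: [0.8, 0.6, 1.0]
gripper_width: 0.0236
grip_force: 0.0
```

```bash
cat > loc.py <<'E'
from h import *
def gauge(s,zoff=0.,n="top"):
    "blade (mean, yaw) and ridge from one view"
    f=dict(blade=(lambda h,S,v:(h>14)&(h<28)&(S>120)&(v>80),.014))
    return {k:[c for c in comps(s,a,z+zoff,40) ] for k,(a,z) in f.items()}
E
python3 - <<'E'
from loc import *
from bench import bot
st=bot.sense();print(st)
s=bot.snapshot("top"); 
for c in gauge(s)["blade"]:print(c)
E
```

```text
{'t': 3.15, 'q': array([8.25334886e-02, 4.99547644e-01, 2.21526197e+00, 2.44411945e-05,
       4.25915248e-01, 3.81617034e-01]), 'qvel': array([-6.47025715e-05,  4.81625954e-03,  1.11745156e-03, -1.08499665e-03,
       -2.01458531e-03, -4.23268055e-04]), 'tau': array([-4.72730771e-04, -4.06979370e+01, -9.10115361e+00,  3.05170391e-02,
       -1.49163563e-02,  2.15474327e-03]), 'position': array([0.39768221, 0.04483877, 0.20555867]), 'ee_rot': array([2.52727108e+00, 1.86539346e+00, 1.16790355e-03]), 'wrist_force': array([0.79806861, 0.56701543, 0.96574783]), 'torque': array([-0.05624683, -0.03212702,  0.03471122]), 'grip_force': 0.0, 'gripper_width': 0.023620200159731788}
(np.int32(216), array([381.8, 173.3]), array([ 0.6241, -0.15  ]), (624, -151, 75, 29, 8.4), np.float64(0.129))
(np.int32(69), array([289., 227.]), array([0.4893, 0.0868]), (488, 87, 9, 45, 63.3), np.float64(-0.493))
```

{"name": "arm_command", "arguments": {"rows": "0 0 0 0 0 0 5;0 0 0 0 0 0 5;0 0 0 0 0 0 5;0 0 0 0 0 0 5;0 0 0 0 0 0 5"}}

```text
t: 3.7
position: [0.3976, 0.0448, 0.2053]
ee_rot: [2.528, 1.866, 0.0]
wrist_force: [-1.1, 0.3, 5.4]
gripper_width: 0.0134
grip_force: 30.0
```

{"name": "arm_command", "arguments": {"rows": "0 0 -15 0 0 0 5;0 0 -15 0 0 0 5;0 0 0 0 0 0 5"}}

```text
t: 4.0
position: [0.3979, 0.0449, 0.236]
ee_rot: [2.527, 1.865, 0.003]
wrist_force: [-0.6, 0.3, -3.4]
gripper_width: 0.0138
grip_force: 30.0
```

```bash
python3 - <<'E'
from loc import *
from bench import bot
st=bot.sense();print({k:np.round(v,4) for k,v in st.items()})
# bevel target: holder origin (.5836,-.1426), yaw -.022; stock 15 mm clear, pivot 48 mm along
for o,px,py,z in(((.5836,-.1426),-25,50,.072),):
    a=-.022;M=np.array([[np.cos(a),-np.sin(a)],[np.sin(a),np.cos(a)]])
    p=np.array(o)+M@np.array([px,py-82])/1000;print(p);delta(st,(*p,z),a)
E
```

```text
{'t': np.float64(4.0), 'q': array([ 0.0826,  0.4256,  2.2095, -0.    ,  0.5045,  0.3815]), 'qvel': array([ 0.0003,  0.0294,  0.0092,  0.0008, -0.0397,  0.0005]), 'tau': array([ 4.72000e-02, -4.11030e+01, -1.17757e+01,  7.28000e-02,
        4.44200e-01, -7.20000e-03]), 'position': array([0.3979, 0.0449, 0.236 ]), 'ee_rot': array([2.5266, 1.8653, 0.0027]), 'wrist_force': array([-0.5579,  0.293 , -3.3667]), 'torque': array([-0.1265, -0.0414,  0.0111]), 'grip_force': np.float64(29.9802), 'gripper_width': np.float64(0.0138)}
[ 0.55790211 -0.1740423 ]
tool shift mm [-162.1  217.4    1.3] turn [ 0.002  -0.0005 -0.2769] | after turn: [-215.3  164.8    1. ]
```

{"name": "arm_command", "arguments": {"rows": "-23 31 0 0 0 0 5;-23 31 0 0 0 0 5;-23 31 0 0 0 0 5;-23 31 0 0 0 0 5;-23 31 0 0 0 0 5;-23 31 0 0 0 0 5;-24 31 0 0 0 0 5;0 0 0 0 0 -0.092 5;0 0 0 0 0 -0.092 5;0 0 0 0 0 -0.092 5"}}

```text
t: 5.0
position: [0.5567, -0.1742, 0.2334]
ee_rot: [-2.242, -2.198, 0.002]
wrist_force: [-0.0, 0.0, -2.8]
gripper_width: 0.0138
grip_force: 30.0
```

```bash
python3 - <<'E'
from loc import *
from bench import bot
a=-.022;M=np.array([[np.cos(a),-np.sin(a)],[np.sin(a),np.cos(a)]])
p=np.array((.5836,-.1426))+M@np.array([-25,50-82])/1000
s=bot.snapshot("top"); st=bot.sense()
cv2.imwrite("pics/t2.png",cv2.resize(s["pixels"][130:280,300:460],None,fx=4,fy=4,interpolation=cv2.INTER_CUBIC))
delta(st,(*p,.042),a);print(st["t"],st["wrist_force"].round(2),st["torque"].round(3))
for c in comps(s,lambda h,S,v:(h>14)&(h<28)&(S>120)&(v>80),.044,40):print(c)
E
```

```text
tool shift mm [-0.   1.3 28.5] turn [-0.0021 -0.0006  0.007 ] | after turn: [ 0.   1.3 28.5]
5.05 [-0.23  0.17 -2.87] [-0.114 -0.021  0.039]
(np.int32(134), array([365.4, 174.5]), array([ 0.6143, -0.1044]), (613, -104, 10, 84, 77.6), np.float64(-0.211))
(np.int32(165), array([380.1, 170.9]), array([ 0.623 , -0.1414]), (618, -146, 74, 28, 8.4), np.float64(-0.008))
```

View pics/t2.png

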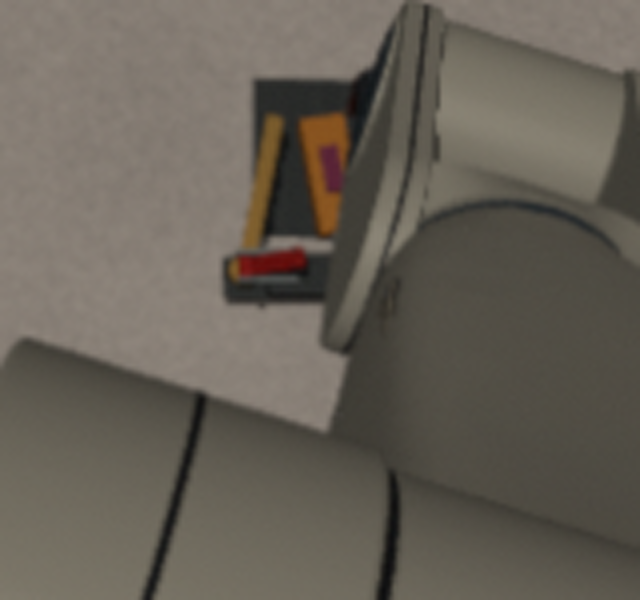

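The held blade tip is at (275,120) in the crop, clear to the left of the amber block at (325,175), and the stock runs parallel to the holder edge. I lower it.

{"name": "arm_command", "arguments": {"rows": "0 0 14 0 0 0 5;0 0 10 0 0 0 5;0 0 3.5 0 0 0.007 5;0 0 0 0 0 0 5;0 0 0 0 0 0 5"}}

```text
t: 5.55
position: [0.5572, -0.1739, 0.2074]
ee_rot: [-2.255, -2.187, 0.0]
wrist_force: [0.3, 0.3, -3.1]
gripper_width: 0.0139
grip_force: 30.0
```

{"name": "arm_command", "arguments": {"rows": "0 2 0 0 0 0 5;0 2 0 0 0 0 5;0 2 0 0 0 0 5;0 2 0 0 0 0 5;0 2 0 0 0 0 5;0 1 0 0 0 0 5;0 0 0 0 0 0 5"}}

```text
t: 6.25
position: [0.5683, -0.1742, 0.2077]
ee_rot: [2.254, 2.188, 0.0]
wrist_force: [0.0, -0.2, -3.4]
gripper_width: 0.014
grip_force: 30.0
```

{"name": "arm_command", "arguments": {"rows": "0 0 1 0 0 0 5;0 0 0.6 0 0 0 5;0 1 0 0 0 0 5;0 1 0 0 0 0 5;0 1 0 0 0 0 5;0 0 0 0 0 0 5"}}

```text
t: 6.85
position: [0.5714, -0.1743, 0.2061]
ee_rot: [2.254, 2.188, 0.0]
wrist_force: [0.6, 0.5, -3.6]
gripper_width: 0.0135
grip_force: 30.0
```

{"name": "arm_command", "arguments": {"rows": "0 0.7 0 0 0 0 5;0 0.7 0 0 0 0 5;0 0 0 0 0 0 5"}}

```text
t: 7.15
position: [0.5721, -0.1743, 0.2059]
ee_rot: [-2.253, -2.187, 0.002]
wrist_force: [-3.2, -0.9, -0.7]
gripper_width: 0.0136
grip_force: 30.0
```

{"name": "arm_command", "arguments": {"rows": "0 0.5 0 0 0 0 5;0 0 0 0 0 0 5;0 0 0 0 0 0 5"}}

```text
t: 7.45
position: [0.5723, -0.1743, 0.2059]
ee_rot: [-2.253, -2.187, 0.002]
wrist_force: [-5.1, -0.4, -0.5]
gripper_width: 0.0139
grip_force: 30.0
```

```bash
python3 - <<'E'
from loc import *
from bench import bot
st=bot.sense();print({k:np.round(v,4) for k,v in st.items()});delta(st,(.55,-.17,.042),-.022)
for n in("top","scene"):
  s=bot.snapshot(n)
  for c in comps(s,lambda h,S,v:(h>12)&(h<28)&(S>120)&(v>80),.014,40):print(n,c)
E
```

```text
{'t': np.float64(7.45), 'q': array([-3.1550e-01,  6.6490e-01,  1.7816e+00, -5.0000e-04,  6.9760e-01,
       -2.8540e-01]), 'qvel': array([ 0.0006,  0.0007, -0.0004, -0.0003, -0.0008, -0.0012]), 'tau': array([  1.347 , -59.5321, -20.975 ,   0.6515,  -1.4574,   0.0959]), 'position': array([ 0.5723, -0.1743,  0.2059]), 'ee_rot': array([-2.2528, -2.1867,  0.0023]), 'wrist_force': array([-5.1254, -0.3546, -0.4847]), 'torque': array([-0.2956,  0.9083,  0.0716]), 'grip_force': np.float64(29.9964), 'gripper_width': np.float64(0.0139)}
tool shift mm [  3.7 -22.4   0.9] turn [-0.0025 -0.0004 -0.0078] | after turn: [  3.9 -22.4   0.9]
top (np.int32(123), array([364.4, 170.8]), array([ 0.6311, -0.1058]), (630, -106, 11, 83, 78.7), np.float64(-0.214))
top (np.int32(140), array([379.2, 169. ]), array([ 0.6353, -0.1438]), (627, -144, 23, 76, 87.7), np.float64(-0.037))
scene (np.int32(100), array([188. ,   2.2]), array([ 0.5489, -0.9406]), (545, -935, 32, 76, 66.1), np.float64(-0.198))
scene (np.int32(259), array([252.6, 180.4]), array([ 0.6248, -0.15  ]), (623, -152, 77, 39, 7.3), np.float64(0.115))
scene (np.int32(123), array([257.3, 193.3]), array([ 0.6292, -0.1057]), (629, -106, 12, 90, 77.0), np.float64(-0.228))
```

{"name": "arm_command", "arguments": {"rows": "-3 0 0 0 0 0 5;-3 0 0 0 0 0 5;-3 0 0 0 0 0 5;-3 0 0 0 0 0 5;-3 0 0 0 0 0 5;-3 0 0 0 0 0 5"}}

```text
t: 8.15
position: [0.5719, -0.192, 0.2055]
ee_rot: [-2.252, -2.186, 0.001]
wrist_force: [-4.1, 4.3, -3.2]
gripper_width: 0.0138
grip_force: 30.0
```

{"name": "arm_command", "arguments": {"rows": "-3 0 0 0 0 0 5;-3 0 0 0 0 0 5;-3 0 0 0 0 0 5;-3 0 0 0 0 0 5;-3 0 0 0 0 0 5"}}

```text
t: 8.65
position: [0.5715, -0.207, 0.2055]
ee_rot: [-2.252, -2.187, 0.001]
wrist_force: [-3.1, 3.5, -3.2]
gripper_width: 0.0138
grip_force: 30.0
```

```bash
cat > look.py <<'E'
from loc import *
from bench import bot
st=bot.sense();print({k:np.round(st[k],4) for k in("t","position","wrist_force","torque")})
Rc=R.from_rotvec(st["ee_rot"]).as_matrix();print("tool y yaw",np.arctan2(Rc[1,1],Rc[0,1]).round(4),"tilt",Rc[:2,2].round(4))
for n in("top","scene"):
  s=bot.snapshot(n)
  for c in comps(s,lambda h,S,v:(h>17)&(h<28)&(S>110)&(v>70),.014,30):print(n,c)
E
python3 look.py
```

```text
{'t': np.float64(8.65), 'position': array([ 0.5715, -0.207 ,  0.2055]), 'wrist_force': array([-3.1211,  3.5381, -3.2209]), 'torque': array([0.5359, 0.6722, 0.3524])}
tool y yaw -0.0294 tilt [-0.0021  0.0012]
top (np.int32(132), array([372.3, 171.5]), array([ 0.629 , -0.1259]), (631, -125, 10, 84, 88.0), np.float64(-0.031))
scene (np.int32(150), array([188. ,   2.6]), array([ 0.5497, -0.9388]), (548, -930, 43, 103, 66.1), np.float64(-0.303))
scene (np.int32(113), array([254.1, 187.5]), array([ 0.6298, -0.1267]), (630, -126, 14, 89, 88.2), np.float64(-0.03))
```

{"name": "arm_command", "arguments": {"rows": "-2.5 0.1 0 0 0 -0.003 5;-2.5 0.1 0 0 0 -0.003 5;-2 0.1 0 0 0 0 5;-2 0 0 0 0 0 5;-1 0 0 0 0 0 5"}}

```text
t: 9.25
position: [0.5714, -0.2169, 0.2055]
ee_rot: [-2.246, -2.192, 0.001]
wrist_force: [-5.4, 4.5, -3.0]
gripper_width: 0.0136
grip_force: 30.0
```

```bash
python3 look.py
```

```text
{'t': np.float64(9.25), 'position': array([ 0.5714, -0.2169,  0.2055]), 'wrist_force': array([-5.444 ,  4.5155, -3.0227]), 'torque': array([0.742 , 0.8761, 0.1119])}
tool y yaw -0.0244 tilt [-0.0026  0.0017]
top (np.int32(137), array([373.5, 171.4]), array([ 0.6292, -0.129 ]), (630, -129, 87, 12, 4.5), np.float64(0.085))
scene (np.int32(148), array([187.9,   2.6]), array([ 0.5499, -0.9386]), (548, -930, 43, 103, 66.1), np.float64(-0.304))
scene (np.int32(51), array([559.5,   8.4]), array([-0.5963, -0.3643]), (-598, -365, 68, 32, 35.2), np.float64(0.842))
scene (np.int32(129), array([256. , 185.7]), array([ 0.6231, -0.1299]), (620, -129, 106, 17, 2.7), np.float64(0.064))
```

{"name": "arm_command", "arguments": {"rows": "-1 0 0 0 0 0 5;-1 0 0 0 0 0 5;-0.5 0 0 0 0 0 5;0 0 0 0 0 0 5"}}

```text
t: 9.75
position: [0.5713, -0.2192, 0.2055]
ee_rot: [-2.246, -2.192, 0.001]
wrist_force: [-4.6, 5.6, -2.3]
gripper_width: 0.014
grip_force: 30.0
```

{"name": "arm_command", "arguments": {"rows": "-0.7 0 0 0 0 0 5;0 0 0 0 0 0 5"}}

```text
t: 9.95
position: [0.5713, -0.2198, 0.2055]
ee_rot: [-2.246, -2.192, 0.001]
wrist_force: [-5.2, 5.9, -2.8]
gripper_width: 0.0142
grip_force: 30.0
```

{"name": "arm_command", "arguments": {"rows": "-0.7 0 0 0 0 0 5;0 0 0 0 0 0 5"}}

```text
t: 10.15
position: [0.5713, -0.2205, 0.2055]
ee_rot: [-2.246, -2.192, 0.001]
wrist_force: [-4.8, 5.5, -2.5]
gripper_width: 0.0139
grip_force: 30.0
```

{"name": "arm_command", "arguments": {"rows": "-0.6 0 0 0 0 0 5;0 0 0 0 0 0 5"}}

```text
t: 10.35
position: [0.5713, -0.2211, 0.2055]
ee_rot: [-2.246, -2.192, 0.001]
wrist_force: [-3.9, 4.5, -2.2]
gripper_width: 0.0137
grip_force: 30.0
```

```bash
python3 look.py | grep -v 187
```

```text
tool y yaw -0.0243 tilt [-0.0027  0.002 ]
top (np.int32(129), array([373.9, 170.9]), array([ 0.6306, -0.1299]), (630, -130, 85, 11, 6.2), np.float64(0.132))
scene (np.int32(128), array([255.6, 185.4]), array([ 0.6236, -0.1315]), (621, -132, 105, 16, 6.7), np.float64(0.099))
```

{"name": "arm_command", "arguments": {"rows": "-0.6 0.1 0 0 0 0 5;0 0 0 0 0 0 5"}}

```text
t: 10.65
position: [0.5713, -0.2216, 0.2055]
ee_rot: [-2.246, -2.192, 0.001]
wrist_force: [-5.1, 6.1, -2.9]
gripper_width: 0.0138
grip_force: 30.0
```

{"name": "arm_command", "arguments": {"rows": "-0.6 0 0 0 0 0 5;0 0 0 0 0 0 5"}}

```text
t: 10.85
position: [0.5713, -0.2223, 0.2055]
ee_rot: [-2.246, -2.192, 0.001]
wrist_force: [-5.0, 6.3, -2.7]
gripper_width: 0.0136
grip_force: 30.0
```

{"name": "arm_command", "arguments": {"rows": "-0.5 0 0 0 0 0 5;0 0 0 0 0 0 5"}}

```text
t: 11.05
position: [0.5713, -0.2225, 0.2054]
ee_rot: [-2.246, -2.191, 0.001]
wrist_force: [-4.5, 8.1, -2.2]
gripper_width: 0.0142
grip_force: 30.0
```

{"name": "arm_command", "arguments": {"rows": "-0.3 0 0 0 0 0 5;0 0 0 0 0 0 5;0 0 0 0 0 0 5"}}

```text
t: 11.35
position: [0.5713, -0.2225, 0.2055]
ee_rot: [-2.245, -2.191, 0.0]
wrist_force: [-4.3, 9.1, -1.6]
gripper_width: 0.0141
grip_force: 30.0
```

```bash
python3 look.py | grep -v 187;  python3 - <<'E'
from bench import bot
import cv2
s=bot.snapshot("scene");cv2.imwrite("pics/s3.png",cv2.resize(s["pixels"][150:240,210:320],None,fx=6,fy=6,interpolation=cv2.INTER_CUBIC))
E
```

```text
{'t': np.float64(11.35), 'position': array([ 0.5713, -0.2225,  0.2055]), 'wrist_force': array([-4.3002,  9.0658, -1.6449]), 'torque': array([1.3511, 0.7423, 0.0954])}
tool y yaw -0.0244 tilt [-0.003   0.0028]
top (np.int32(129), array([374. , 171.1]), array([ 0.6301, -0.1301]), (630, -130, 85, 11, 7.2), np.float64(0.139))
scene (np.int32(30), array([561.4,  11.6]), array([-0.5906, -0.3478]), (-589, -346, 35, 31, 37.0), np.float64(1.305))
scene (np.int32(130), array([255.2, 185.3]), array([ 0.6245, -0.1321]), (621, -132, 105, 17, 6.7), np.float64(0.121))
```

View pics/s3.png

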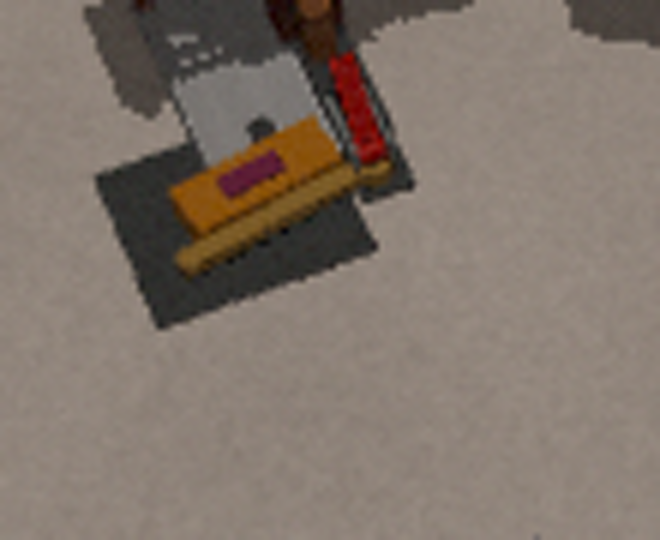

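The crop shows the blade lying flat along the block's lower side, from (190,265) to (380,175), the stock on the holder edge and the lever up. Force rose to 9 N with no further motion, so it is flat. I settle it, release, and move to the lever.

{"name": "arm_command", "arguments": {"rows": "0 0 0.4 0 0 0 5;0 0 0 0 0 0 5;0 0 0 0 0 0 18;0 0 0 0 0 0 30;0 0 0 0 0 0 40;0 0 0 0 0 0 40"}}

```text
t: 12.1
position: [0.5728, -0.2243, 0.2062]
ee_rot: [2.247, 2.193, 0.001]
wrist_force: [-0.1, -0.5, -0.6]
gripper_width: 0.0378
grip_force: 0.0
```

```bash
python3 look.py | grep -v 187
```

```text
{'t': np.float64(12.1), 'position': array([ 0.5728, -0.2243,  0.2062]), 'wrist_force': array([-0.0794, -0.4812, -0.5506]), 'torque': array([-0.0258, -0.0941,  0.0321])}
tool y yaw -0.0243 tilt [ 0.0022 -0.0009]
top (np.int32(129), array([373.9, 170.8]), array([ 0.6309, -0.13  ]), (630, -130, 85, 11, 6.5), np.float64(0.137))
scene (np.int32(134), array([254.9, 185.5]), array([ 0.6255, -0.1319]), (620, -132, 104, 17, 6.7), np.float64(0.136))
```

{"name": "arm_command", "arguments": {"rows": "0 0 -25 0 0 0 40;0 0 -26 0 0 0 40;17 -0.5 0 0 0 0 0;17 -0.5 0 0 0 0 0;17 -0.5 0 0 0 0 0;0 0 0 0 0 0 0;0 0 0 0 0 0 0;0 0 0 0 0 0 0"}}

```text
t: 13.0
position: [0.5719, -0.1728, 0.2562]
ee_rot: [-2.247, -2.195, 0.001]
wrist_force: [0.3, -0.4, -0.1]
gripper_width: 0.0006
grip_force: 0.0
```

```bash
python3 look.py | grep -v 187; python3 - <<'E'
from bench import bot
import cv2
s=bot.snapshot("scene");cv2.imwrite("pics/s4.png",cv2.resize(s["pixels"][120:230,210:330],None,fx=5,fy=5,interpolation=cv2.INTER_CUBIC))
E
```

```text
{'t': np.float64(13.0), 'position': array([ 0.5719, -0.1728,  0.2562]), 'wrist_force': array([ 0.2988, -0.4131, -0.0714]), 'torque': array([-0.0469, -0.0675,  0.0008])}
tool y yaw -0.0236 tilt [-0.0006  0.0001]
top (np.int32(131), array([374. , 171.4]), array([ 0.6294, -0.1301]), (628, -131, 90, 11, 6.9), np.float64(0.134))
scene (np.int32(152), array([188. ,   2.6]), array([ 0.5496, -0.9385]), (548, -930, 43, 103, 66.1), np.float64(-0.309))
scene (np.int32(32), array([559.5,   6.8]), array([-0.6016, -0.371 ]), (-600, -371, 43, 30, 7.3), np.float64(0.447))
scene (np.int32(122), array([255.5, 185.3]), array([ 0.6239, -0.1316]), (620, -132, 104, 14, 8.6), np.float64(0.124))
```

View pics/s4.png

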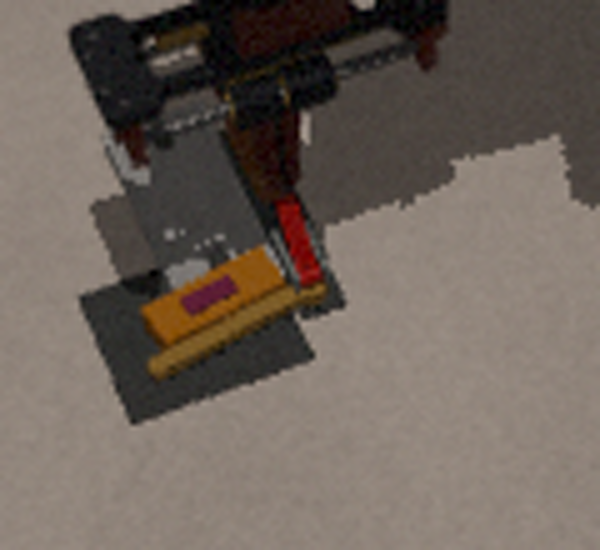

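The closed fingertips at about (280,190) stand over the lever's free end at (290,205), and the gauge is still flush. I press the lever.

{"name": "arm_command", "arguments": {"rows": "0 0 10 0 0 0 0;0 0 6 0 0 0 0;0 0 3 0 0 0 0;-0.5 0 3 0 0 0 0;-1 0 3 0 0 0 0;-1 0 3 0 0 0 0"}}

```text
t: 13.75
position: [0.5726, -0.1769, 0.2296]
ee_rot: [2.245, 2.192, 0.001]
wrist_force: [-0.4, -3.8, 6.6]
gripper_width: 0.0008
grip_force: 2.9
```

{"name": "arm_command", "arguments": {"rows": "-1.5 0 3 0 0 0 0;-1.5 0 3 0 0 0 0;-1 0 3 0 0 0 0;0 0 0 0 0 0 0"}}

```text
t: 14.15
position: [0.5714, -0.1794, 0.2189]
ee_rot: [-2.247, -2.193, 0.001]
wrist_force: [-0.2, -1.0, 2.2]
gripper_width: 0.0004
grip_force: 0.6
```

{"name": "arm_command", "arguments": {"rows": "-0.5 0 2 0 0 0 0;0 0 2 0 0 0 0;0 0 1.5 0 0 0 0;0 0 0 0 0 0 0"}}

```text
t: 14.55
position: [0.5716, -0.1798, 0.214]
ee_rot: [-2.248, -2.194, 0.0]
wrist_force: [0.0, -1.0, 2.3]
gripper_width: 0.0001
grip_force: 1.2
```

```bash
python3 look.py | grep -v 187
```

```text
{'t': np.float64(14.55), 'position': array([ 0.5716, -0.1798,  0.214 ]), 'wrist_force': array([ 1.0000e-04, -1.0238e+00,  2.3153e+00]), 'torque': array([-0.1728, -0.0084,  0.0425])}
tool y yaw -0.0239 tilt [-0.0003  0.0002]
top (np.int32(127), array([373.7, 171.6]), array([ 0.6286, -0.1294]), (629, -129, 87, 11, 8.3), np.float64(0.148))
scene (np.int32(150), array([188. ,   2.7]), array([ 0.5498, -0.9381]), (549, -930, 43, 100, 66.1), np.float64(-0.3))
scene (np.int32(136), array([255.7, 185.3]), array([ 0.6233, -0.1314]), (620, -132, 104, 19, 6.7), np.float64(0.141))
```

{"name": "arm_command", "arguments": {"rows": "0 0 1 0 0 0 0;0 0 1 0 0 0 0;0 0 1 0 0 0 0"}}

```text
t: 14.95
position: [0.5718, -0.1799, 0.2127]
ee_rot: [2.248, 2.194, 0.0]
wrist_force: [-4.2, 1.4, 23.5]
gripper_width: 0.0007
grip_force: 11.8
```

{"name": "arm_command", "arguments": {"rows": "0 0 0.7 0 0 0 0;0 0 0.5 0 0 0 0;0 0 0 0 0 0 0"}}

```text
t: 15.25
position: [0.5719, -0.1799, 0.2125]
ee_rot: [2.247, 2.194, 0.001]
wrist_force: [-6.1, 1.4, 25.4]
gripper_width: 0.0002
grip_force: 12.8
```

The lever is at its stop: tip height 30.5 mm at the contact edge matches 9° residual. I back off and return to the ridge.

{"name": "arm_command", "arguments": {"rows": "0 0 -4 0 0 0 0;0 0 -20 0 0 0 0;0 0 -22 0 0 0 20;-15 0 0 0 0 0 40;-15 0 0 0 0 0 50;-14 0 0 0 0 0 50;0 0 0 0 0 0 50;0 0 0 0 0 0 50"}}

```text
t: 16.05
position: [0.5701, -0.2245, 0.2549]
ee_rot: [-2.249, -2.192, 0.001]
wrist_force: [0.2, 1.0, -0.7]
gripper_width: 0.0446
grip_force: 0.0
```

```bash
python3 look.py | grep -v 187; python3 - <<'E'
from h import *
from bench import bot
s=bot.snapshot("scene");cv2.imwrite("pics/s5.png",cv2.resize(s["pixels"][120:230,210:330],None,fx=5,fy=5,interpolation=cv2.INTER_CUBIC))
delta(bot.sense(),(.5713,-.2225,.0425),-.0235)
E
```

```text
{'t': np.float64(16.05), 'position': array([ 0.5701, -0.2245,  0.2549]), 'wrist_force': array([ 0.2418,  0.96  , -0.6713]), 'torque': array([-0.0357, -0.0725,  0.0206])}
tool y yaw -0.0256 tilt [-0.0016  0.0008]
top (np.int32(130), array([373.7, 171.2]), array([ 0.6297, -0.1294]), (627, -130, 88, 12, 8.1), np.float64(0.147))
scene (np.int32(130), array([255.5, 185.3]), array([ 0.6239, -0.1316]), (621, -132, 105, 14, 6.9), np.float64(0.123))
tool shift mm [ 1.   0.9 49.9] turn [-0.001  -0.0005 -0.0004] | after turn: [ 1.1  0.9 49.9]
```

View pics/s5.png

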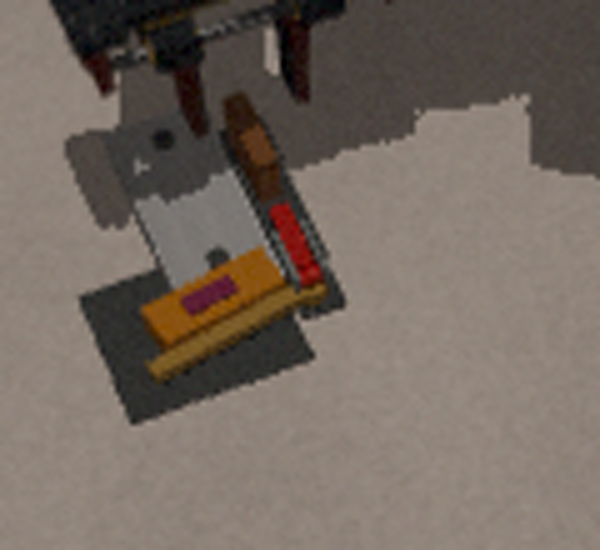

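The crop shows the lever now lying down along the stock at (295,240), the blade still flat, and the ridge at (250,145) centred between the open fingers.

{"name": "arm_command", "arguments": {"rows": "0.5 0.5 20 0 0 0 50;0.5 0.4 20 0 0 0 50;0 0 9.3 0 0 0 50;0 0 0 0 0 0 25;0 0 0 0 0 0 5;0 0 0 0 0 0 5;0 0 0 0 0 0 5;0 0 0 0 0 0 5;0 0 0 0 0 0 5;0 0 0 0 0 0 5"}}

```text
t: 17.2
position: [0.571, -0.223, 0.2072]
ee_rot: [-2.247, -2.194, 0.001]
wrist_force: [-4.3, -0.9, 5.7]
gripper_width: 0.0135
grip_force: 30.0
```

{"name": "arm_command", "arguments": {"rows": "0 0 0 0 0 0 5;0 0 0 0 0 0 5;1.5 -1.5 -0.5 0 0 0 5;3 -3 -1 0 0 0 5;0 0 -20 0 0 0 5;0 0 -20 0 0 0 5;0 0 0 0 0 0 5"}}

```text
t: 17.9
position: [0.5679, -0.2183, 0.2502]
ee_rot: [2.245, 2.192, 0.003]
wrist_force: [0.1, 0.3, -2.3]
gripper_width: 0.0137
grip_force: 30.0
```

```bash
python3 look.py | grep -v 187; python3 - <<'E'
from h import *
from bench import bot
st=bot.sense();a=-.0235;M=np.array([[np.cos(a),-np.sin(a)],[np.sin(a),np.cos(a)]])
s=bot.snapshot("top")
for c in comps(s,lambda h,S,v:(h>17)&(h<28)&(S>110)&(v>70),.056,30):print(c)
o=np.array((.5874,.208));p=o+M@np.array([-26,48-82])/1000
print(p);delta(st,(*p,.084),a)
E
```

```text
{'t': np.float64(17.9), 'position': array([ 0.5679, -0.2183,  0.2502]), 'wrist_force': array([ 0.1195,  0.319 , -2.3467]), 'torque': array([-0.1326, -0.0949, -0.0419])}
tool y yaw -0.0239 tilt [ 0.004  -0.0015]
top (np.int32(148), array([374.1, 168.8]), array([ 0.636 , -0.1306]), (628, -132, 110, 13, 7.1), np.float64(0.122))
scene (np.int32(148), array([188. ,   2.6]), array([ 0.5496, -0.9387]), (548, -930, 43, 103, 66.1), np.float64(-0.293))
scene (np.int32(137), array([256.3, 177.6]), array([ 0.6124, -0.1544]), (610, -155, 110, 18, 7.9), np.float64(0.137))
(np.int32(142), array([373.8, 168.9]), array([ 0.6253, -0.1243]), (624, -125, 89, 11, 9.0), np.float64(0.142))
[0.56060825 0.17462033]
tool shift mm [392.4 -15.8   1. ] turn [ 0.0005  0.0001 -0.0004] | after turn: [392.4 -15.6   1. ]
```

{"name": "arm_command", "arguments": {"rows": "43.6 -1.8 0 0 0 0 5;43.6 -1.8 0 0 0 0 5;43.6 -1.8 0 0 0 0 5;43.6 -1.8 0 0 0 0 5;43.6 -1.7 0 0 0 0 5;43.6 -1.7 0 0 0 0 5;43.6 -1.7 0 0 0 0 5;43.6 -1.7 0 0 0 0 5;43.6 -1.7 0 0 0 0 5;0 0 0 0 0 0 5"}}

```text
t: 19.05
position: [0.5602, 0.1789, 0.2471]
ee_rot: [-2.242, -2.199, -0.0]
wrist_force: [0.3, -0.0, -2.9]
gripper_width: 0.014
grip_force: 30.0
```

```bash
python3 look.py | grep -v 187; python3 - <<'E'
from h import *
from bench import bot
delta(bot.sense(),(.5606,.1746,.0445),-.0235)
s=bot.snapshot("top");cv2.imwrite("pics/t6.png",cv2.resize(s["pixels"][130:280,200:360],None,fx=4,fy=4,interpolation=cv2.INTER_CUBIC))
for c in comps(s,lambda h,S,v:(h>17)&(h<28)&(S>110)&(v>70),.056,30):print(c)
E
```

```text
{'t': np.float64(19.05), 'position': array([0.5602, 0.1789, 0.2471]), 'wrist_force': array([ 0.3266, -0.0081, -2.908 ]), 'torque': array([-0.1047, -0.0643, -0.0146])}
tool y yaw -0.0193 tilt [-0.0004  0.0008]
scene (np.int32(154), array([188. ,   2.7]), array([ 0.5497, -0.9382]), (548, -930, 43, 103, 66.1), np.float64(-0.3))
scene (np.int32(197), array([324.7, 307.2]), array([0.605 , 0.2564]), (601, 255, 110, 14, 7.0), np.float64(0.137))
tool shift mm [-0.6  0.6 39.4] turn [-0.002   0.0008  0.0021] | after turn: [-0.6  0.5 39.4]
```

View pics/t6.png

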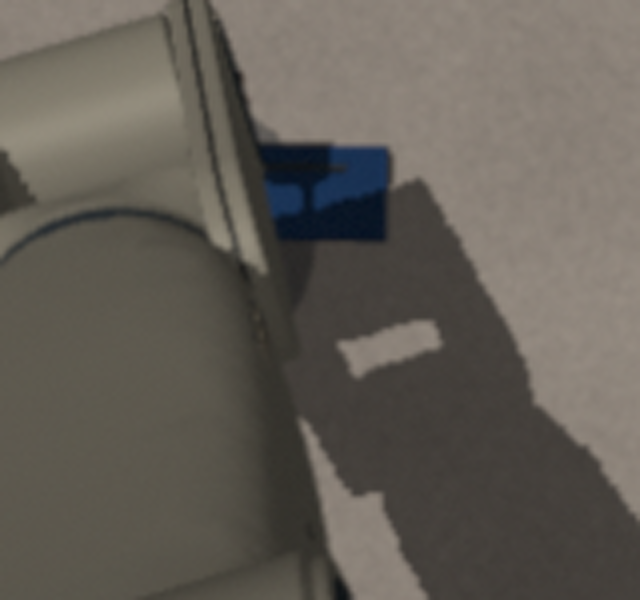

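The arm hides the fence from the top camera, so I'll use the scene view for the rest. I lower to the bench.

{"name": "arm_command", "arguments": {"rows": "0 0 18 0 0 0 5;0 0.5 14 0 0 0 5;0 0 6 0 0 0.002 5;0 0 0.5 0 0 0 5;0 0 0 0 0 0 5"}}

```text
t: 19.7
position: [0.5615, 0.1739, 0.2095]
ee_rot: [-2.251, -2.191, 0.001]
wrist_force: [-0.1, 0.1, -3.0]
gripper_width: 0.0139
grip_force: 30.0
```

```bash
cat > look2.py <<'E'
from h import *
from bench import bot
st=bot.sense();print({k:np.round(st[k],4) for k in("t","position","wrist_force","torque")})
Rc=R.from_rotvec(st["ee_rot"]).as_matrix();print("tool y yaw",np.arctan2(Rc[1,1],Rc[0,1]).round(4))
for n,r in(("scene",(230,220,400,350)),("top",(200,130,320,270))):
  s=bot.snapshot(n)
  for c in comps(s,lambda h,S,v:(h>17)&(h<28)&(S>110)&(v>70),.014,30,r):print(n,"blade",c)
  for c in comps(s,lambda h,S,v:((h<6)|(h>172))&(S>150)&(v>60),.018,30,r):print(n,"red",c)
E
python3 look2.py; python3 -c "
from bench import bot
import cv2
s=bot.snapshot('scene');cv2.imwrite('pics/s7.png',cv2.resize(s['pixels'][220:350,250:400],None,fx=4,fy=4,interpolation=cv2.INTER_CUBIC))"
```

```text
{'t': np.float64(19.7), 'position': array([0.5615, 0.1739, 0.2095]), 'wrist_force': array([-0.1245,  0.0539, -3.0486]), 'torque': array([-0.1052, -0.1702, -0.0162])}
tool y yaw -0.0268
scene blade (np.int32(190), array([323.2, 311.7]), array([0.6131, 0.2646]), (609, 264, 106, 14, 6.9), np.float64(0.128))
scene red (np.int32(110), array([337.2, 290.1]), array([0.5606, 0.2324]), (560, 233, 52, 12, 88.6), np.float64(1.542))
scene red (np.int32(151), array([309.9, 298.8]), array([0.6284, 0.2241]), (627, 223, 67, 14, 29.8), np.float64(0.514))
scene red (np.int32(64), array([387.4, 347.5]), array([0.5205, 0.4007]), (520, 400, 9, 38, 64.9), np.float64(-0.444))
```

View pics/s7.png

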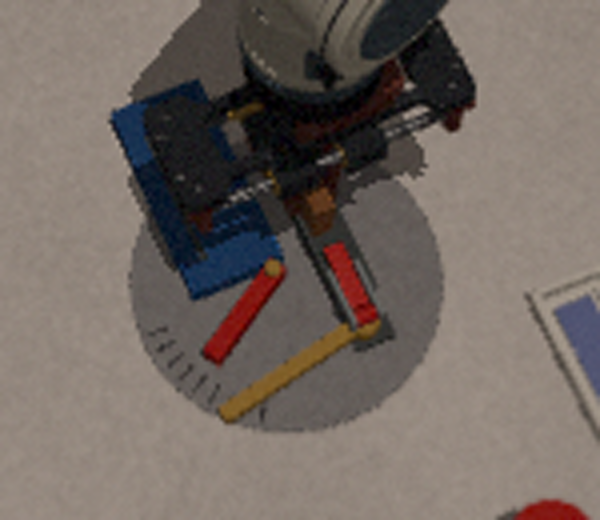

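The gauge is beside the jig with its blade from (230,410) to (370,325), clear of the red fence at (245,315), and the lever is down. I lower the last bit and advance to the edge.

{"name": "arm_command", "arguments": {"rows": "0 0 1 0 0 -0.003 5;0 0 0.8 0 0 0 5;0 3 0 0 0 0 5;0 3 0 0 0 0 5;0 3 0 0 0 0 5;0 2 0 0 0 0 5;0 1 0 0 0 0 5;0 0 0 0 0 0 5"}}

```text
t: 20.65
position: [0.5735, 0.1741, 0.2079]
ee_rot: [2.247, 2.196, 0.0]
wrist_force: [0.9, -0.8, -3.6]
gripper_width: 0.0137
grip_force: 30.0
```

{"name": "arm_command", "arguments": {"rows": "0 0.8 0 0 0 0 5;0 0.7 0 0 0 0 5;0 0 0 0 0 0 5"}}

```text
t: 20.95
position: [0.5749, 0.1741, 0.2079]
ee_rot: [2.247, 2.196, 0.0]
wrist_force: [1.3, -0.3, -2.7]
gripper_width: 0.014
grip_force: 30.0
```

{"name": "arm_command", "arguments": {"rows": "0 0.7 0 0 0 0 5;0 0.4 0 0 0 0 5;0 0 0 0 0 0 5"}}

```text
t: 21.25
position: [0.576, 0.1741, 0.2079]
ee_rot: [2.247, 2.196, 0.0]
wrist_force: [-0.4, 0.2, -3.6]
gripper_width: 0.0135
grip_force: 30.0
```

{"name": "arm_command", "arguments": {"rows": "0 0.7 0 0 0 0 5;0 0 0 0 0 0 5"}}

```text
t: 21.45
position: [0.5767, 0.1741, 0.2079]
ee_rot: [2.247, 2.196, 0.0]
wrist_force: [0.2, -0.1, -3.5]
gripper_width: 0.0139
grip_force: 30.0
```

{"name": "arm_command", "arguments": {"rows": "0 0.7 0 0 0 0 5;0 0 0 0 0 0 5"}}

```text
t: 21.65
position: [0.5774, 0.174, 0.2079]
ee_rot: [2.247, 2.196, 0.0]
wrist_force: [0.2, -0.2, -2.8]
gripper_width: 0.0137
grip_force: 30.0
```

{"name": "arm_command", "arguments": {"rows": "0 0.5 0 0 0 0 5;0 0 0 0 0 0 5"}}

```text
t: 21.85
position: [0.5777, 0.174, 0.2078]
ee_rot: [-2.247, -2.196, 0.0]
wrist_force: [-0.3, -0.3, -3.2]
gripper_width: 0.0139
grip_force: 30.0
```

{"name": "arm_command", "arguments": {"rows": "0 0.6 0 0 0 0 5;0 0 0 0 0 0 5"}}

```text
t: 22.05
position: [0.578, 0.174, 0.2078]
ee_rot: [-2.246, -2.195, 0.002]
wrist_force: [-3.9, 0.6, -0.2]
gripper_width: 0.0139
grip_force: 30.0
```

{"name": "arm_command", "arguments": {"rows": "0 0.6 0 0 0 0 5;0 0 0 0 0 0 5"}}

```text
t: 22.25
position: [0.5782, 0.174, 0.2077]
ee_rot: [-2.246, -2.195, 0.003]
wrist_force: [-4.7, 0.9, 0.0]
gripper_width: 0.0138
grip_force: 30.0
```

```bash
python3 look2.py
```

```text
{'t': np.float64(22.25), 'position': array([0.5782, 0.174 , 0.2077]), 'wrist_force': array([-4.7086,  0.9365,  0.0226]), 'torque': array([0.0165, 0.988 , 0.039 ])}
tool y yaw -0.0231
scene blade (np.int32(171), array([315.2, 316.1]), array([0.6343, 0.266 ]), (634, 266, 90, 11, 9.7), np.float64(0.172))
scene red (np.int32(110), array([331.2, 293.2]), array([0.5771, 0.2331]), (577, 233, 53, 14, 86.7), np.float64(1.534))
scene red (np.int32(153), array([309.8, 298.8]), array([0.6286, 0.2242]), (628, 224, 65, 14, 30.1), np.float64(0.516))
scene red (np.int32(64), array([387.4, 347.5]), array([0.5205, 0.4007]), (520, 400, 9, 38, 64.9), np.float64(-0.444))
```

{"name": "arm_command", "arguments": {"rows": "-3 0 0 0 0 0 5;-3 0 0 0 0 0 5;-3 0 0 0 0 0 5;-3 0 0 0 0 0 5;-3 0 0 0 0 0 5;-3 0 0 0 0 0 5"}}

```text
t: 22.95
position: [0.5778, 0.1562, 0.2074]
ee_rot: [-2.246, -2.194, 0.002]
wrist_force: [-5.4, 4.3, -2.5]
gripper_width: 0.0137
grip_force: 30.0
```

{"name": "arm_command", "arguments": {"rows": "-3 0 0 0 0 0 5;-3 0 0 0 0 0 5;-3 0 0 0 0 0 5;-3 0 0 0 0 0 5;-3 0 0 0 0 0 5;-2 0 0 0 0 0 5;-2 0 0 0 0 0 5"}}

```text
t: 23.65
position: [0.5773, 0.1374, 0.2074]
ee_rot: [-2.246, -2.194, 0.002]
wrist_force: [-5.1, 5.1, -3.6]
gripper_width: 0.0138
grip_force: 30.0
```

```bash
python3 look2.py
```

```text
{'t': np.float64(23.65), 'position': array([0.5773, 0.1374, 0.2074]), 'wrist_force': array([-5.1257,  5.1324, -3.5941]), 'torque': array([0.7872, 0.845 , 0.023 ])}
tool y yaw -0.0232
scene blade (np.int32(175), array([310.6, 301.4]), array([0.6289, 0.2295]), (625, 229, 105, 14, 6.6), np.float64(0.136))
scene red (np.int32(110), array([324.8, 280.2]), array([0.5763, 0.1971]), (576, 197, 54, 12, 89.0), np.float64(1.539))
scene red (np.int32(153), array([307.8, 295.5]), array([0.6295, 0.2148]), (626, 214, 72, 15, 16.9), np.float64(0.261))
scene red (np.int32(64), array([387.4, 347.5]), array([0.5205, 0.4007]), (520, 400, 9, 38, 64.9), np.float64(-0.444))
```

{"name": "arm_command", "arguments": {"rows": "-2 0 0 0 0 0 5;-1.5 0 0 0 0 0 5;-1.5 0 0 0 0 0 5;0 0 0 0 0 0 5"}}

```text
t: 24.15
position: [0.5772, 0.1323, 0.2074]
ee_rot: [-2.246, -2.194, 0.002]
wrist_force: [-5.1, 4.0, -2.7]
gripper_width: 0.0142
grip_force: 30.0
```

{"name": "arm_command", "arguments": {"rows": "-1 0 0 0 0 0 5;0 0 0 0 0 0 5"}}

```text
t: 24.35
position: [0.5772, 0.1314, 0.2074]
ee_rot: [-2.246, -2.194, 0.002]
wrist_force: [-5.1, 3.9, -3.1]
gripper_width: 0.0137
grip_force: 30.0
```

```bash
python3 look2.py|grep -v 387
```

```text
{'t': np.float64(24.35), 'position': array([0.5772, 0.1314, 0.2074]), 'wrist_force': array([-5.1088,  3.9394, -3.0867]), 'torque': array([0.7091, 0.7852, 0.0127])}
tool y yaw -0.0232
scene blade (np.int32(179), array([309.6, 299.2]), array([0.6288, 0.2234]), (625, 223, 105, 14, 6.2), np.float64(0.136))
scene red (np.int32(109), array([323.7, 278. ]), array([0.5761, 0.1907]), (576, 190, 53, 12, 89.0), np.float64(1.547))
scene red (np.int32(139), array([306.9, 294.2]), array([0.6299, 0.2108]), (627, 210, 71, 13, 9.8), np.float64(0.165))
```

Fence is now at 0.165 against the blade's roughly 0.14, so nearly there. I go on in small steps.

{"name": "arm_command", "arguments": {"rows": "-0.7 0 0 0 0 0 5;0 0 0 0 0 0 5"}}

```text
t: 24.65
position: [0.5772, 0.1307, 0.2074]
ee_rot: [-2.246, -2.194, 0.002]
wrist_force: [-4.6, 4.6, -3.4]
gripper_width: 0.014
grip_force: 30.0
```

{"name": "arm_command", "arguments": {"rows": "-0.6 0 0 0 0 0 5;0 0 0 0 0 0 5"}}

```text
t: 24.85
position: [0.5771, 0.1301, 0.2074]
ee_rot: [-2.246, -2.194, 0.002]
wrist_force: [-4.2, 4.3, -2.5]
gripper_width: 0.0137
grip_force: 30.0
```

{"name": "arm_command", "arguments": {"rows": "-0.6 0 0 0 0 0 5;0 0 0 0 0 0 5"}}

```text
t: 25.05
position: [0.5771, 0.1295, 0.2074]
ee_rot: [-2.246, -2.194, 0.002]
wrist_force: [-5.1, 5.0, -3.7]
gripper_width: 0.0139
grip_force: 30.0
```

{"name": "arm_command", "arguments": {"rows": "-0.5 0 0 0 0 0 5;0 0 0 0 0 0 5"}}

```text
t: 25.25
position: [0.5771, 0.129, 0.2074]
ee_rot: [-2.246, -2.194, 0.002]
wrist_force: [-4.6, 4.3, -3.4]
gripper_width: 0.0138
grip_force: 30.0
```

{"name": "arm_command", "arguments": {"rows": "-0.5 0 0 0 0 0 5;0 0 0 0 0 0 5"}}

```text
t: 25.45
position: [0.5771, 0.1286, 0.2074]
ee_rot: [-2.246, -2.194, 0.002]
wrist_force: [-4.2, 5.0, -2.3]
gripper_width: 0.0138
grip_force: 30.0
```

```bash
python3 look2.py|grep -v 387
```

```text
{'t': np.float64(25.45), 'position': array([0.5771, 0.1286, 0.2074]), 'wrist_force': array([-4.1556,  4.9742, -2.3028]), 'torque': array([0.7758, 0.8972, 0.0361])}
tool y yaw -0.0232
scene blade (np.int32(178), array([309.2, 298. ]), array([0.6283, 0.2204]), (625, 220, 106, 14, 6.8), np.float64(0.132))
scene red (np.int32(109), array([323.1, 276.9]), array([0.5762, 0.1876]), (576, 188, 53, 13, 87.9), np.float64(1.531))
scene red (np.int32(124), array([306.1, 293.7]), array([0.6312, 0.2089]), (627, 208, 71, 12, 9.1), np.float64(0.151))
```

{"name": "arm_command", "arguments": {"rows": "-0.5 0 0 0 0 0 5;0 0 0 0 0 0 5"}}

```text
t: 25.75
position: [0.5771, 0.1284, 0.2074]
ee_rot: [-2.245, -2.194, 0.002]
wrist_force: [-4.5, 6.5, -4.5]
gripper_width: 0.0139
grip_force: 30.0
```

{"name": "arm_command", "arguments": {"rows": "-0.4 0 0 0 0 0 5;0 0 0 0 0 0 5"}}

```text
t: 25.95
position: [0.5771, 0.1282, 0.2074]
ee_rot: [-2.245, -2.194, 0.001]
wrist_force: [-4.6, 8.1, -3.2]
gripper_width: 0.014
grip_force: 30.0
```

{"name": "arm_command", "arguments": {"rows": "-0.4 0 0 0 0 0 5;0 0 0 0 0 0 5"}}

```text
t: 26.15
position: [0.5771, 0.128, 0.2073]
ee_rot: [-2.245, -2.193, 0.001]
wrist_force: [-4.2, 10.0, -4.5]
gripper_width: 0.0139
grip_force: 30.0
```

Position has stopped and the force is rising, so fence and blade are flat. I hold, settle, release and retreat.

{"name": "arm_command", "arguments": {"rows": "0 0 0.3 0 0 0 5;0 0 0.3 0 0 0 5;0 0 0 0 0 0 5;0 0 0 0 0 0 18;0 0 0 0 0 0 30;0 0 0 0 0 0 45;0 0 0 0 0 0 45;0 0 0 0 0 0 45"}}

```text
t: 26.95
position: [0.5782, 0.1266, 0.2074]
ee_rot: [2.247, 2.195, 0.001]
wrist_force: [-0.2, 0.8, -0.2]
gripper_width: 0.044
grip_force: 0.0
```

{"name": "arm_command", "arguments": {"rows": "0 0 -15 0 0 0 45;0 0 -25 0 0 0 45;0 0 -40 0 0 0 45;0 0 -40 0 0 0 45;-40 0 0 0 0 0 45;-40 0 0 0 0 0 45;-40 0 0 0 0 0 45;-40 0 0 0 0 0 45;-40 0 0 0 0 0 45;0 0 0 0 0 0 45"}}

```text
t: 27.95
position: [0.5732, -0.077, 0.3286]
ee_rot: [2.25, 2.19, 0.001]
wrist_force: [-0.3, 1.1, -1.2]
gripper_width: 0.0449
grip_force: 0.0
```

```bash
python3 look2.py|grep -v 387; python3 -c "
from bench import bot
import cv2
s=bot.snapshot('top');cv2.imwrite('pics/t8.png',cv2.resize(s['pixels'][140:240,190:330],None,fx=5,fy=5,interpolation=cv2.INTER_CUBIC))"
```

```text
{'t': np.float64(27.95), 'position': array([ 0.5732, -0.077 ,  0.3286]), 'wrist_force': array([-0.3226,  1.1117, -1.2103]), 'torque': array([-0.0097, -0.0238, -0.0022])}
tool y yaw -0.0271
scene blade (np.int32(178), array([309.4, 298.1]), array([0.628 , 0.2209]), (625, 220, 106, 14, 7.5), np.float64(0.144))
scene red (np.int32(108), array([323.2, 277. ]), array([0.5761, 0.1879]), (576, 188, 53, 13, 87.8), np.float64(1.522))
scene red (np.int32(129), array([306.1, 293.7]), array([0.6311, 0.2089]), (627, 208, 71, 12, 9.8), np.float64(0.154))
top blade (np.int32(89), array([235.8, 170.1]), array([0.6371, 0.2227]), (635, 223, 81, 9, 7.3), np.float64(0.152))
top red (np.int32(92), array([241. , 171.5]), array([0.6322, 0.2084]), (632, 208, 56, 11, 8.9), np.float64(0.161))
top red (np.int32(85), array([247.7, 191.5]), array([0.5799, 0.1905]), (580, 192, 46, 13, 89.3), np.float64(1.548))
```

View pics/t8.png

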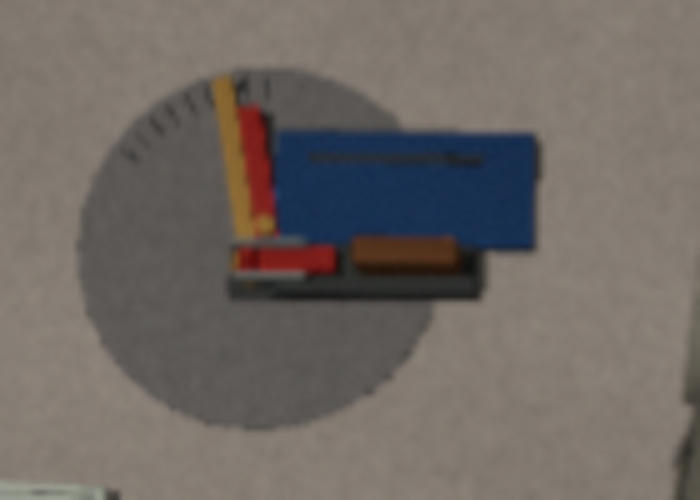

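The gauge lies on the jig edge with its blade (235,160) flush on the fence (255,170) and the lever down. Fence yaw is about 0.155, against 0.145 for the block, and the arm is clear.

```bash
python3 -c "
from bench import bot
print(bot.close_job())"
```

```text
the job is handed in; nothing more can be done
None
```

I took the block's angle, locked the gauge, and swung the jig's fence in to match. I then handed the job in at about 28 s; the result was not reported back. In the last images the fence was at about 0.155 rad and the block at about 0.145, with the gauge still locked and flush on jig and fence, and the arm clear.

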